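Load the stair-hoist carrier and put its valve in float

ROBOT

A 6-joint arm with a two-finger parallel gripper is mounted at the origin on the work surface. World frame = base frame: x ahead of the robot, y to its left, z up, the work surface at z = 0. Lengths are in m, angles in degrees, forces in N, time in s.
With the tool pointing down it reaches from about 0.35 to 0.975 m from the base axis. Payload 7.1 kg.
Tool frame: the origin (TCP) lies midway between the tips of the shut fingers; the grasp point (between the pads) lies 19 mm behind it (ctrl.grip_depth is the distance from the TCP to the grasp point, in m); z points along the fingers, y is the line along which they close (so a half turn about z gives the same grasp; the last joint's range is limited). The gripper opens to 88 mm and grips with 3 to 60 N. Pads are 20 mm wide; open, the fingers measure 115 mm over their backs; the gripper's body (75 mm by 178 mm) begins 61 mm behind the grasp point.
Start: joints at [-1.089, 24.242, 93.386, -0, 62.372, -1.089], TCP at [0.625, 0, 0.223] pointing down, gripper open.
Joint ranges: [-172.04, 172.04], [-51.8, 120.97], [4.93, 147.93], [-75.15, 255.16], [6.16, 154.13], [-145.62, 145.62]. Speed limits (degrees/s): [136.94, 136.94, 172.46, 180, 180, 180].

INTERFACE

Orientations are given as a 3x3 rotation matrix whose columns are the frame's x, y, z axes.
In Python, from workcell import ctrl gives the robot as it stands.
- The arm moves only by the tool play_rows, never from a script. Its argument "rows" is a list of rows, each a list of 5 numbers: the opening, from 0 (shut) to 1 (fully open), then the shift along the tool's x, y, z in m, then the turn about the tool's z in degrees. In form: [[jaw, x, y, z, spin], ...]. A call has 1 to 5 rows; each row is the pose to reach, as a shift and turn from the pose commanded when the call began, along the tool's axes at that moment; what a row does not reach only later rows make up. A row lasts 1/8 s, in which the tool goes at most 62.5 mm and 10.7 degrees, less where a joint would pass 70% of its speed; a pose out of reach is approached as far as the arm can. A call with a gripper value outside its range is refused whole. The fingers move at their own pace and stop on an object; the grip force is fixed at half the most. Time passes only in rows, so rows that repeat a pose let the fingers close. It gives the time, the measured TCP pose, the force, the opening and the grip force at its end, in the units of the state.
- ctrl.observe(): the state, without advancing time (a new reading comes with each control period).
- ctrl.capture(name): name is "scene" or "side" or "wrist"; returns a dict with "frame" (420x560x3 uint8, red, green, blue), "fov_y" (degrees; the focal length in pixels is half the picture's height over the tangent of half this angle, whatever the lens; pixels are square), "cx", "cy" (the principal point, pixels), "k1" (the pictures are not rectified: a ray, as slopes to the right and down, at radius r is drawn at 1 + k1 r^2 times it, then the intrinsics apply), "origin" and "orientation" of the camera in the world. Camera axes: x right, y down, z forward; pixel columns grow to the right and rows downward; lengths in m; the calibration is good to about 2 mm. A picture is of the moment at which its call begins. There is no depth.
- ctrl.sign_off(): hands the job in; it is judged then, once.
The state is a dict: "clock": time; "q": joint angles; "joint_vel": joint speeds; "tau": joint torques, N m; "tool_pos": TCP position; "tool_rot": TCP orientation; "contact_force": force on the tool from outside, world axes, zero at the start; "torque": the same for the moment, N m; "finger_gap": finger opening in m; "gripper_force": force on a finger pad.
Only numpy, scipy, OpenCV 4.12 (cv2) and the standard library are available. Lean on these libraries where they do the work, as an engineer would, in place of code of your own. Each camera call takes 0.05 s, during which the arm holds its last target. There are 200 camera calls.

TASK

Load the medicine hoist: set one carton in each bay of the sloping tray, on its base with its length up the slope, so that it slides fully home into its low corner, and lower every round glass jar gently, upright, into a cell of its own in the deep crate, never dropping one. When all the goods are in, push the hydraulic lever from hold through the stiff detent into its float notch and leave it there. Leave everything else on the table where it is.

Things in the scene. Friction and masses are not known exactly. Their poses are not given: they have to be found in the camera images.
- carton1: medicine carton, plain cardboard with a paper band, 90 x 52 x 60 mm (x, y, z), 0.1 to 0.19 kg, stands on the table on its 90 x 52 face with either of its 90 mm sides free to grip; origin at the centre of its underside, x along the 90 mm length, z up. Both cartons are alike and always present.
- carton2: the second medicine carton, same as carton1
- tray: fixed aluminium tray on a stand; its slippery plate, 156 x 208 mm, falls to its -x (towards the robot, 0.31 rad) and -y (robot's right, 0.25 rad). Origin on the table under the plate's centre (64 mm high). Fences 18 mm high: along the low -x edge and, 6 mm thick, right, middle and left up the slope, forming two bays 95 mm wide, 150 long. What is set flat in a bay slides into its low right corner
- bay_left (a point): where the underside centre of a carton lies when home in the left (+y) bay, on the plate; axes of the plate: x up the slope along the bay (the carton's 90 mm length goes along it), y across the bay and up the cross slope, z the plate's normal. The low fence is 45 mm away in -x, the right fence 26 mm in -y, the left fence 69 mm in +y
- bay_right (a point): the same for the right (-y) bay
- crate: fixed deep grey plastic stock crate, 203 x 203 mm outside, 110 mm high, walls 5 mm, floor 5 mm thick, open at the top, divided by a cross of partitions (5 mm thick, up to 50 mm above the table) into four cells about 94 mm square, centred 49 mm from the crate's centre in x and y; origin at the centre of its underside, sides along its x and y
- lever (a joint): hydraulic lever angle (rad), 0.05 to 0.13 in hold. At 0 it leans 0.42 rad to the console's -y (robot's right); grows as pushed to +y, upright at 0.42. The push needed at the knob grows from 2 N at 0.1 to about 12 N at 0.4; the detent is passed at 0.60, whence it snaps by itself into the float notch, the end of its travel at 0.82, and stays. Let go before 0.60 it springs back to hold
- lever_knob (a point): centre of the lever's black ball knob, 36 mm in diameter, on a 12 mm steel rod; 130 mm from the pivot
- lever_pivot (a point): pivot of the lever, fixed in the console, 45 mm above the table; x and y axes are those of the console (the lever swings in the y-z plane; yaw gives the console's direction). The console is a box 85 x 170 x 56 mm (x, y, z) centred under the pivot
- jar1: round-bellied amber glass medicine jar with a white cylindrical cap, 85 mm high, upright; belly 57 mm in diameter, widest 26 mm up; cap 38 mm in diameter from 48 to 85 mm up; 0.1 to 0.2 kg, glass; origin at the centre of its underside, z up. Three or four of the four jars are present
- jar2: another jar, same as jar1, may be absent
- jar3: another jar, same as jar1, may be absent
- jar4: another jar, same as jar1, may be absent
- syrup: amber syrup bottle, 48 mm in diameter, 120 mm high; not part of the job; origin at the centre of its underside
- pill_tub: white pill tub, 52 mm in diameter, 75 mm high; not part of the job; origin at the centre of its underside
- notebook: brown notebook, 210 x 150 x 14 mm; not part of the job; origin at the centre of its underside
- phone: black phone, 150 x 72 x 9 mm; not part of the job; origin at the centre of its underside
- gauge: round steel pressure gauge lying face up, 64 mm in diameter, 30 mm high; not part of the job; origin at the centre of its underside
- leaflet_box: white leaflet box, 110 x 60 x 45 mm; not part of the job; origin at the centre of its underside
- case: black spectacle case, 155 x 60 x 35 mm; not part of the job; origin at the centre of its underside

How it is judged:
By the outcome, as a careful person would: the job done as asked, in the order asked, and still so for the second after the job is handed in, with the robot touching nothing.
Of jar1, jar2, jar3, jar4 only 3 to 4 are there at a start; the rules pass over those that are not, and their reading is None.
At some moment in a run one of carton1, carton2 may be knocked a few centimetres aside while the robot is not near it.
It also fails if it takes over 210 s, if anything falls off the work surface, if the arm or the gripper's body presses on something with over 40 N, if the wrist force passes 120 N, or if a joint passes its speed limit or range.

## Working session

There is one attempt and no reset: what is moved stays moved. The work goes in short steps, Python scripts to look and compute and a tool call to move; the robot and the scene stay as the last step left them, time stands still between calls to the robot, and variables do not carry over. Pictures are saved under pics/ and viewed, at most 14 in all, crops included, and the job is handed in when it is done.

Besides the shell and the picture viewer there is one more tool, called after "Request:" in YAML: its name, and indented under it one key for each argument. play_rows: Moves the arm, as the interface text tells. Its arguments: {"type":"object","properties":{"rows":{"type":"array","items":{"type":"array","items":{"type":"number"}}}},"required":["rows"]}

```bash
ls; mkdir -p pics
cat > h.py <<'E'
import numpy as np, cv2
from workcell import ctrl
def cap(n,save=None):
    c=ctrl.capture(n)
    if save: cv2.imwrite('pics/'+save,c['frame'][:,:,::-1])
    return c
def f(c): return 210/np.tan(np.radians(c['fov_y']/2))
def ray(c,u,v):
    s=np.array([(u-c['cx']),(v-c['cy'])])/f(c); p=s.copy()
    for _ in range(20): p=s/(1+c['k1']*(p@p))
    d=np.array(c['orientation'])@np.array([p[0],p[1],1]); return np.array(c['origin']),d/np.linalg.norm(d)
def onz(c,u,v,z):
    o,d=ray(c,u,v); return o+d*(z-o[2])/d[2]
def tri(c1,p1,c2,p2):
    o1,d1=ray(c1,*p1);o2,d2=ray(c2,*p2)
    t=np.linalg.lstsq(np.stack([d1,-d2],1),o2-o1,rcond=None)[0]
    a=o1+t[0]*d1;b=o2+t[1]*d2; return (a+b)/2,np.linalg.norm(a-b)
def proj(c,P):
    p=np.array(c['orientation']).T@(np.array(P)-np.array(c['origin'])); s=p[:2]/p[2]
    s=s*(1+c['k1']*(s@s)); return s*f(c)+[c['cx'],c['cy']]
E
python3 - <<'E'
from h import *
a=[cap(n,n+'0.png') for n in('scene','side','wrist')]
for c in a: print(c['fov_y'],c['cx'],c['cy'],c['k1'],np.round(c['origin'],3),np.round(c['orientation'],2).tolist())
s=cv2.resize(a[0]['frame'],(800,600),interpolation=cv2.INTER_CUBIC);cv2.imwrite('pics/s0.png',s[:,:,::-1])
s=cv2.resize(a[1]['frame'],(800,600),interpolation=cv2.INTER_CUBIC);cv2.imwrite('pics/d0.png',s[:,:,::-1])
print(ctrl.observe())
E
```

```text
pics
57.13910325949386 282.820638714367 204.1253368444695 0.02064799402396891 [1.033 0.476 1.106] [[-0.64, 0.62, -0.46], [0.77, 0.52, -0.38], [0.0, -0.59, -0.81]]
50.36737066337223 288.23839427056123 211.1374329763583 0.04863422925135493 [-0.105  0.986  0.869] [[-0.86, -0.27, 0.43], [-0.5, 0.49, -0.71], [-0.02, -0.83, -0.56]]
67.41169725362414 276.4841634067223 208.5493232419879 -0.04069552405360593 [0.626 0.069 0.384] [[1.0, -0.0, -0.0], [-0.0, -0.97, -0.25], [-0.0, 0.25, -0.97]]
{'clock': 0.15, 'q': array([-1.08816007e+00,  2.42761679e+01,  9.34197650e+01,  8.64010811e-04,
        6.23712390e+01, -1.08846761e+00]), 'joint_vel': array([ 0.00269666, -0.11666288, -0.07430781, -0.11439531,  0.0069792 ,
        0.0287174 ]), 'tau': array([ 9.52650989e-04, -5.44981134e+01, -2.73919362e+01,  6.45430083e-02,
        2.04369903e-02, -3.19723256e-05]), 'tool_pos': array([6.24583660e-01, 4.27798245e-05, 2.22071744e-01]), 'tool_rot': array([[ 1.65424154e-06,  9.99999313e-01, -1.17190543e-03],
       [ 9.99999999e-01, -1.61249682e-06,  3.56221798e-05],
       [ 3.56202656e-05, -1.17190549e-03, -9.99999313e-01]]), 'contact_force': array([ 0.38966226,  0.45243389, -0.07817582]), 'torque': array([-0.01246516, -0.02356676, -0.0161909 ]), 'gripper_force': 0.0, 'finger_gap': 0.08757204433039545}
```

View pics/s0.png

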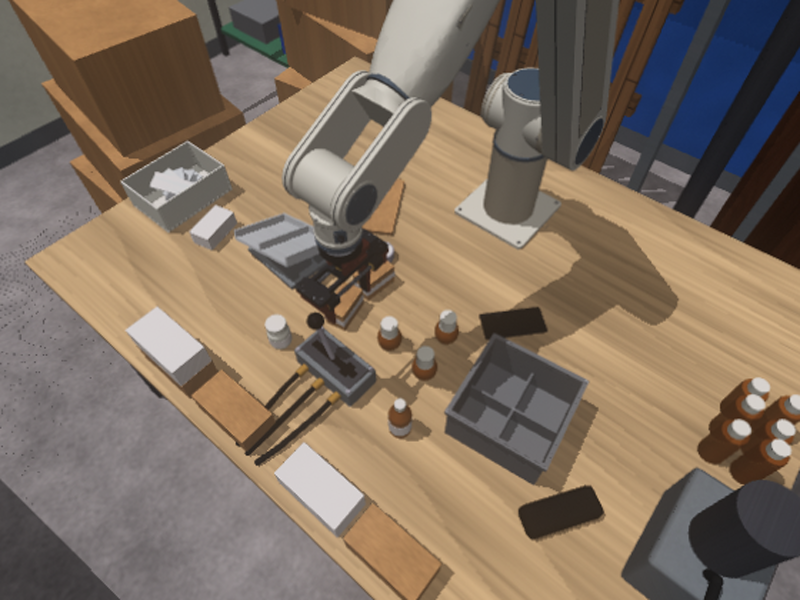

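View pics/d0.png

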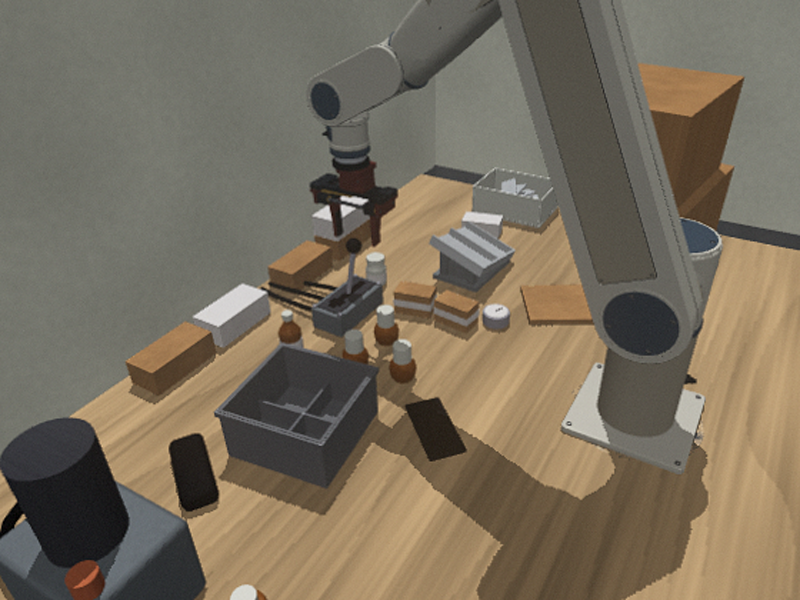

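Request:
play_rows:
  rows:
    - [1,0,0,-0.06,0]
    - [1,0,0,-0.12,0]
    - [1,0,0,-0.18,0]
    - [1,0,0,-0.24,0]
    - [1,0,0,-0.3,0]

```text
clock: 0.78
tool_pos: [0.6245, 0.0, 0.5245]
tool_rot: [[0.0, 1.0, -0.0], [1.0, -0.0, -0.0], [-0.0, -0.0, -1.0]]
contact_force: [1.0, -0.3, -1.1]
finger_gap: 0.0879
gripper_force: 0.0
```

Run:
```python
from h import *
c=cap('wrist','w1.png');s=cv2.resize(c['frame'],(800,600),interpolation=cv2.INTER_CUBIC);cv2.imwrite('pics/w1b.png',s[:,:,::-1])
print(c['origin'],c['orientation'],ctrl.observe()['tool_pos'])
```

```text
[0.62543125 0.0691742  0.68637608] [[ 9.99999879e-01 -4.33162196e-04  2.34687941e-04]
 [-3.60592554e-04 -9.68139180e-01 -2.50412455e-01]
 [ 3.35679800e-04  2.50412340e-01 -9.68139219e-01]] [6.26108456e-01 4.10961873e-05 5.33813908e-01]
```

View pics/w1b.png

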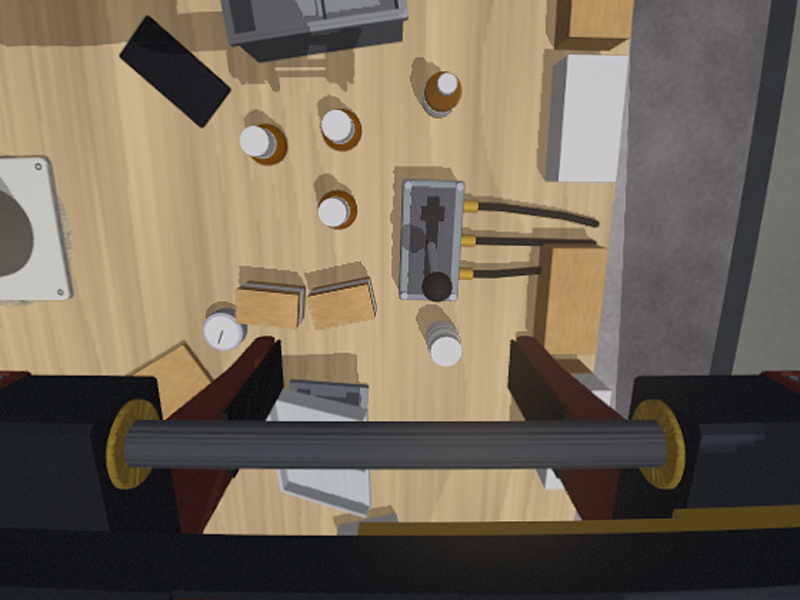

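Run:
```python
from h import *
w=cap('wrist');s=cap('scene','s1.png');d=cap('side','d1.png')
hsv=cv2.cvtColor(w['frame'],cv2.COLOR_RGB2HSV)
def blobs(m,mn=80):
    n,l,st,ce=cv2.connectedComponentsWithStats(m.astype(np.uint8))
    return [(i,l==i,st[i],ce[i]) for i in range(1,n) if st[i][4]>mn]
white=(hsv[...,1]<40)&(hsv[...,2]>195); white[250:]=0
for i,m,st,ce in blobs(white):
    if ce[0]<330: print('white',st,ce.round(1),onz(w,*ce,.085).round(4))
print('expected cap dia px', 38*f(w)/600)
# cartons tops
H,S,V=cv2.split(hsv); print('carton px',hsv[212,190],hsv[212,235],hsv[212,120])
print('tub',onz(w,445/1.4286,350/1.4286,.075),'gauge',onz(w,224/1.4286,330/1.4286,.03))
r=(hsv[...,0]<22)&(hsv[...,1]>95)&(V>150)
for i,m,st,ce in blobs(r,300):
    if 140<ce[0]<280 and 180<ce[1]<240:
        c,_=cv2.findContours(m.astype(np.uint8),0,2);q=cv2.minAreaRect(max(c,key=cv2.contourArea))
        b=np.array([onz(w,*p,.06) for p in cv2.boxPoints(q)])
        print('carton',st,b.round(3)[:,:2].tolist(),np.linalg.norm(np.diff(b,axis=0),axis=1),b.mean(0))
# knob
for c,n in((w,'w'),(s,'s'),(d,'d')):
    v=cv2.cvtColor(c['frame'],cv2.COLOR_RGB2HSV)[...,2]
    k=v<45
    x,y=dict(w=(305,200),s=(221,224),d=(248,171))[n]
    kk=np.zeros_like(k);kk[y-16:y+16,x-16:x+16]=k[y-16:y+16,x-16:x+16]
    print(n,[(b[2].tolist(),b[3].round(1).tolist()) for b in blobs(kk,30)])
# crops
big=lambda im,x,y,wd,ht,k:cv2.resize(im[y:y+ht,x:x+wd],None,fx=k,fy=k,interpolation=cv2.INTER_CUBIC)
top=np.hstack([big(s['frame'],150,130,140,150,2.8),big(d['frame'],280,130,140,150,2.8)]) 
cv2.imwrite('pics/crop1.png',top[:,:,::-1])
```

```text
white [303  53  12  13 119] [308.2  59.1] [0.6901 0.1892 0.085 ]
white [223  78  19  20 302] [232.   87.7] [0.5514 0.14   0.085 ]
white [166  89  19  20 302] [175.   98.9] [0.4454 0.121  0.085 ]
white [   0  112   46   97 2163] [ 24.1 170.5] [ 0.1338 -0.0093  0.085 ]
white [220 139  19  19 275] [229.3 148. ] [0.5427 0.0309 0.085 ]
white [141 220  24  23 402] [152.8 231.2] [ 0.3798 -0.1357  0.085 ]
white [298 234  21  16 279] [308.  242.5] [ 0.6979 -0.1615  0.085 ]
expected cap dia px 19.938099360917423
carton px [ 17 118 182] [ 17 116 182] [ 18  81 186]
tub [ 0.7066227 -0.1709982  0.075    ] gauge [ 0.36683041 -0.15379995  0.03      ]
carton [ 212  198   47   32 1011] [[0.498, -0.09], [0.587, -0.072], [0.596, -0.122], [0.506, -0.141]] [0.09020261 0.05151945 0.09199536] [ 0.54668848 -0.10636846  0.06      ]
carton [ 162  201   44   28 1002] [[0.388, -0.129], [0.398, -0.078], [0.487, -0.088], [0.479, -0.139]] [0.05170032 0.08982479 0.05168943] [ 0.43811416 -0.10843989  0.06      ]
w [([292, 189, 16, 19, 52], [296.4, 195.1])]
s []
d [([243, 167, 9, 10, 71], [247.0, 171.6])]
```

View pics/crop1.png

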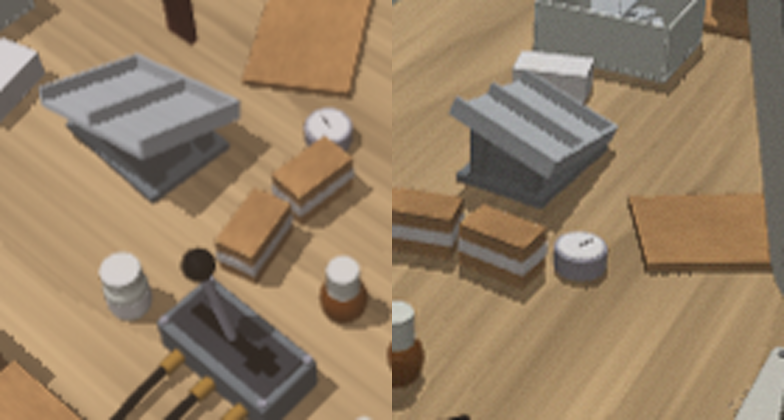

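Request:
play_rows:
  rows:
    - [1,0.06,0,0,0]
    - [1,0.12,0,0,0]
    - [1,0.18,0,0,0]
    - [1,0.21,0,0,0]
    - [1,0.21,0,0,0]

```text
clock: 1.6
tool_pos: [0.6242, 0.212, 0.5195]
tool_rot: [[-0.003, 1.0, -0.005], [1.0, 0.003, -0.001], [-0.001, -0.005, -1.0]]
contact_force: [-0.5, -0.2, -0.7]
finger_gap: 0.0876
gripper_force: 0.0
```

Run:
```python
from h import *
w=cap('wrist','w2.png')
im=w['frame']
a=cv2.resize(im,(800,600),interpolation=cv2.INTER_CUBIC)
cv2.imwrite('pics/w2b.png',a[:,:,::-1])
print(w['origin'])
```

```text
[0.62563003 0.28136761 0.68122371]
```

View pics/w2b.png

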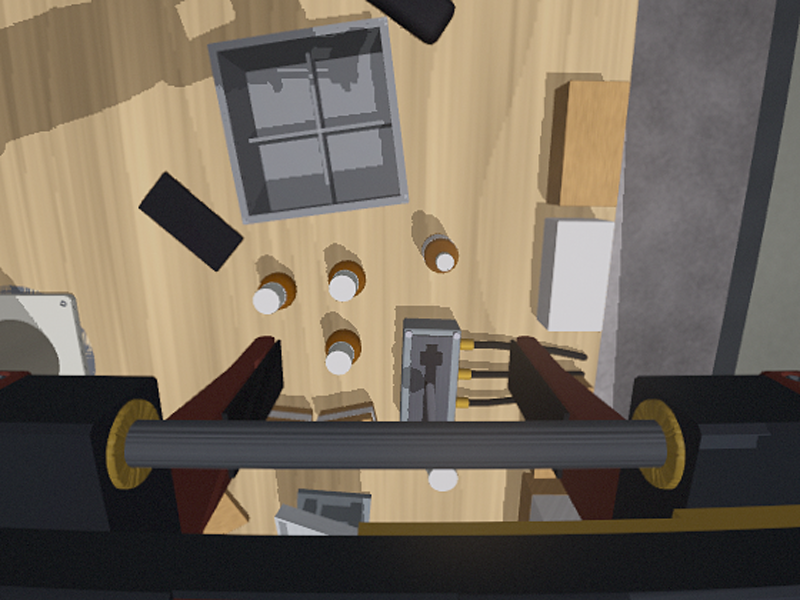

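Run:
```python
from h import *
w=cap('wrist')
P=np.array([onz(w,u*.7,v*.7,.11)[:2] for u,v in((209,44),(387,18),(408,202),(243,222))])
print(P.round(3),np.linalg.norm(P-np.roll(P,1,0),axis=1).round(3),P.mean(0),np.degrees(np.arctan2(*(P[1]-P[0]+P[2]-P[3])[::-1])))
print('cross',onz(w,320*.7,130*.7,.05))
hsv=cv2.cvtColor(w['frame'],cv2.COLOR_RGB2HSV)
m=((hsv[...,1]<40)&(hsv[...,2]>195)).astype(np.uint8);n,l,st,ce=cv2.connectedComponentsWithStats(m)
for i in range(1,n):
    if 200<st[i][4]<420: print(ce[i],st[i],onz(w,*ce[i],.085).round(4))
```

```text
[[0.407 0.437]
 [0.615 0.463]
 [0.64  0.255]
 [0.431 0.23 ]] [0.209 0.21  0.21  0.21 ] [0.5231928  0.34613776] 6.884971147935558
cross [0.52379027 0.34637608 0.05      ]
[238.8988764  200.75280899] [230 192  19  18 267] [0.5508 0.1401 0.085 ]
[185.50980392 209.89411765] [177 202  18  17 255] [0.4449 0.1214 0.085 ]
[236.24576271 252.98728814] [228 245  18  17 236] [0.5422 0.0308 0.085 ]
[309.58333333 335.0375    ] [300 329  21  14 240] [ 0.6974 -0.1634  0.085 ]
```

Request:
play_rows:
  rows:
    - [1,-0.06,0,0,0]
    - [1,-0.12,0,0,0]
    - [1,-0.18,0,0,0]
    - [1,-0.24,0,0,0]
    - [1,-0.3,0,0,0]

```text
clock: 2.33
tool_pos: [0.6239, -0.0936, 0.5223]
tool_rot: [[0.002, 1.0, -0.001], [1.0, -0.002, -0.0], [-0.0, -0.001, -1.0]]
contact_force: [-0.2, 0.3, -0.3]
finger_gap: 0.0876
gripper_force: 0.0
```

Request:
play_rows:
  rows:
    - [1,-0.06,0,0,0]
    - [1,-0.11,0,0,0]
    - [1,-0.14,0,0,0]
    - [1,-0.14,0,0,0]
    - [1,-0.14,0,0,0]

```text
clock: 2.95
tool_pos: [0.6244, -0.2303, 0.5224]
tool_rot: [[0.001, 1.0, -0.001], [1.0, -0.001, 0.001], [0.001, -0.001, -1.0]]
contact_force: [0.1, 0.5, -0.5]
finger_gap: 0.0875
gripper_force: 0.0
```

Run:
```python
from h import *
w=cap('wrist','w3.png')
im=w['frame'][60:270,120:400]
a=cv2.resize(im,(800,600),interpolation=cv2.INTER_CUBIC)
cv2.imwrite('pics/w3b.png',a[:,:,::-1])
print(w['origin'])
```

```text
[ 0.62540847 -0.16123327  0.68429372]
```

View pics/w3b.png

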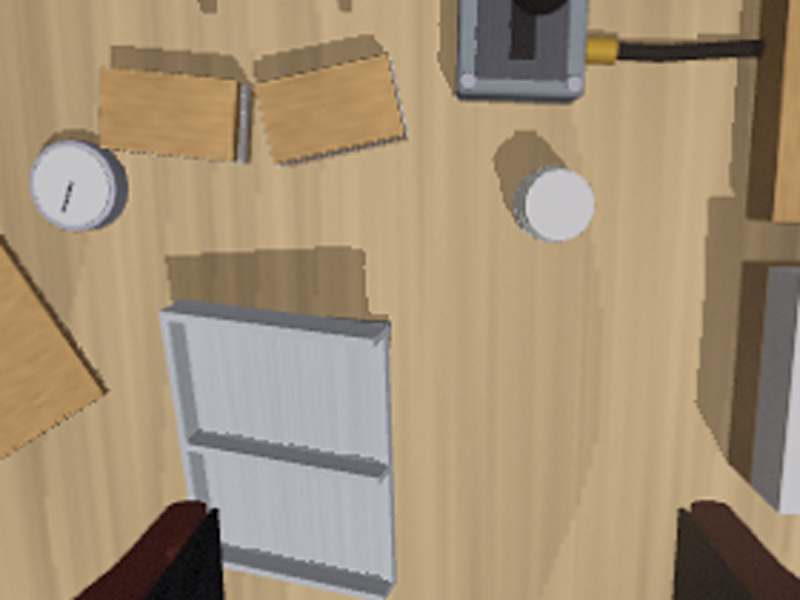

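Request:
play_rows:
  rows:
    - [1,-0.02,-0.05,0.03,0]
    - [1,-0.04,-0.1,0.06,0]
    - [1,-0.04,-0.12,0.12,0]
    - [1,-0.04,-0.12,0.17,0]
    - [1,-0.04,-0.12,0.17,0]

```text
clock: 3.62
tool_pos: [0.5031, -0.268, 0.3497]
tool_rot: [[-0.001, 1.0, -0.006], [1.0, 0.001, 0.004], [0.004, -0.006, -1.0]]
contact_force: [0.5, -0.1, 0.3]
finger_gap: 0.0878
gripper_force: 0.0
```

Run:
```python
from h import *
w=cap('wrist','w4.png')
im=w['frame'][60:330,130:490]
a=cv2.resize(im,(800,600),interpolation=cv2.INTER_CUBIC)
cv2.imwrite('pics/w4b.png',a[:,:,::-1])
print(w['origin'])
```

```text
[ 0.5048403  -0.19945102  0.51183524]
```

View pics/w4b.png

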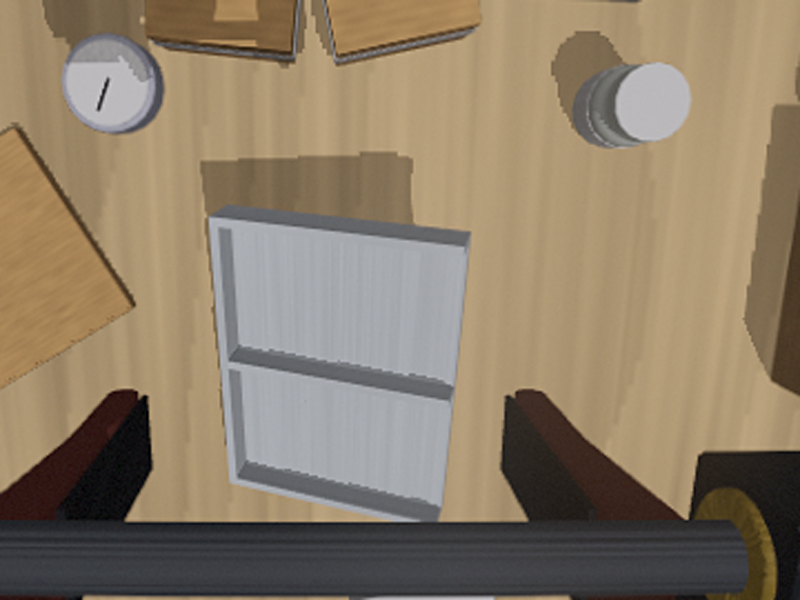

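```bash
cat > tray.py <<'E'
from h import *
from scipy.spatial.transform import Rotation as Ro
def RT(yaw,order):
    a=Ro.from_euler('y',-.31).as_matrix();b=Ro.from_euler('x',.25).as_matrix()
    return Ro.from_euler('z',yaw).as_matrix()@(a@b if order else b@a)
E
python3 - <<'E'
from tray import *
from scipy.optimize import least_squares
w=cap('wrist')
L=[((211,218),(-78,104,18)),((468,246),(78,104,18)),((236,348),(-72,3,0)),((452,386),(78,3,0)),((448,399),(78,3,18)),((245,463),(-72,-98,0)),((440,508),(78,-98,0)),((232,484),(-78,-104,18))]
px=np.array([(130+u*.45,60+v*.45) for (u,v),_ in L]);M=np.array([m for _,m in L])/1000
for o in(0,1):
    r=least_squares(lambda p:(np.array([proj(w,[p[0],p[1],.064]+RT(p[2],o)@m) for m in M])-px).ravel(),[.48,-.27,0],loss='soft_l1')
    p=r.x;R=RT(p[2],o);O=np.array([p[0],p[1],.064])
    print(o,p,np.degrees(p[2]),r.fun.reshape(-1,2).round(1).tolist())
    print('homes L,R',[(O+R@np.array([-72+45,y+26,0])/1000).round(4).tolist() for y in(3,-98)]); print(R.round(3).tolist())
hsv=cv2.cvtColor(w['frame'],cv2.COLOR_RGB2HSV)
# side view yaw check: lever console corners from w3
E
```

```text
0 [ 0.51363667 -0.34335774 -0.00592141] -0.33927179905021837 [[-0.6, 0.2], [-1.1, 1.6], [1.5, 0.2], [0.6, -0.2], [0.4, 0.8], [0.6, -0.7], [-0.1, -1.8], [-0.9, -1.5]]
homes L,R [[0.4881, -0.3131, 0.0632], [0.4875, -0.4109, 0.0382]]
[[0.952, 0.006, -0.306], [-0.081, 0.969, -0.234], [0.296, 0.247, 0.923]]
1 [ 0.51361941 -0.34343624 -0.08282925] -4.74576639876709 [[-0.4, -0.1], [-1.6, 1.1], [1.7, 0.2], [0.5, -0.1], [0.2, 0.8], [0.8, -0.3], [-0.0, -1.1], [-0.9, -1.2]]
homes L,R [[0.4881, -0.3131, 0.0626], [0.4876, -0.4113, 0.0388]]
[[0.949, 0.005, -0.315], [-0.079, 0.972, -0.222], [0.305, 0.236, 0.923]]
```

Run:
```python
from h import *
s=cap('scene');d=cap('side')
P,e=tri(s,(150+198/2.8,130+265/2.8),d,(247,171.6));print('knob',P,e)
print(ctrl.observe()['q'].round(1),ctrl.observe()['tool_pos'].round(4),[proj(c,P) for c in(s,d)])
```

```text
knob [ 0.67368318 -0.05298115  0.16625199] 0.0007414808750366496
[-29.3  12.6  92.    0.   75.2 -29.3] [ 0.5066 -0.2702  0.3555] [array([220.74781179, 224.76604614]), array([247.0812554 , 171.52132132])]
```

Request:
play_rows:
  rows:
    - [1,0.04,0.01,0.03,10]
    - [1,0.09,0.03,0.06,20]
    - [1,0.14,0.042,0.09,30]
    - [1,0.164,0.042,0.1,40]
    - [1,0.164,0.042,0.1,50]

```text
clock: 4.45
tool_pos: [0.5482, -0.1039, 0.2537]
tool_rot: [[0.768, 0.641, 0.001], [0.641, -0.768, -0.0], [0.001, 0.001, -1.0]]
contact_force: [-1.0, -0.5, 0.7]
finger_gap: 0.0878
gripper_force: 0.0
```

Request:
play_rows:
  rows:
    - [1,0,0,0,10]
    - [1,0,0,0,20]
    - [1,0,0,0,28.4]
    - [1,0,0,0,28.4]
    - [1,0,0,0,28.4]

```text
clock: 5.08
tool_pos: [0.5478, -0.106, 0.2537]
tool_rot: [[0.979, 0.204, 0.002], [0.204, -0.979, -0.0], [0.002, 0.001, -1.0]]
contact_force: [0.1, -0.1, 0.4]
finger_gap: 0.0877
gripper_force: 0.0
```

```bash
cat > cart.py <<'E'
from h import *
def cartons(w,z=.06,mn=.002):
    hsv=cv2.cvtColor(w['frame'],cv2.COLOR_RGB2HSV)
    r=((hsv[...,0]<22)&(hsv[...,1]>95)&(hsv[...,2]>140)).astype(np.uint8)
    c,_=cv2.findContours(r,0,2);out=[]
    for k in c:
        if cv2.contourArea(k)<300: continue
        b=np.array([onz(w,*p,z)[:2] for p in cv2.boxPoints(cv2.minAreaRect(k))])
        e=b[1]-b[0],b[2]-b[1]; L=[np.linalg.norm(x) for x in e]; x=e[int(np.argmax(L))]
        a=(np.degrees(np.arctan2(x[1],x[0]))+90)%180-90
        out.append((b.mean(0).round(4),np.round(sorted(L),4),round(a,1)))
    return out
def loc(xy=None,yaw=None):
    o=ctrl.observe();R=o['tool_rot'];print('tcp',o['tool_pos'].round(4),'phi_y',np.degrees(np.arctan2(R[1,1],R[0,1])).round(2),'gap',round(o['finger_gap'],4),'F',o['contact_force'].round(1))
    if xy is not None:
        d=np.array([xy[0]-o['tool_pos'][0],xy[1]-o['tool_pos'][1],0]);print('tool shift xy',(R.T@d).round(4))
E
python3 - <<'E'
from cart import *
w=cap('wrist','w5.png')
for c in cartons(w): print(c)
loc((.5467,-.1064))
E
```

```text
(array([ 0.3335, -0.2399]), array([0.0519, 0.1312]), np.float64(-59.8))
(array([ 0.4437, -0.1097]), array([0.051 , 0.0817]), np.float64(-6.1))
(array([ 0.5475, -0.106 ]), array([0.0513, 0.0889]), np.float64(12.8))
tcp [ 0.5476 -0.106   0.2535] phi_y -78.26 gap 0.0878 F [0.  0.6 0.1]
tool shift xy [-0.001   0.0002 -0.    ]
```

Request:
play_rows:
  rows:
    - [1,0,0,0.06,0.5]
    - [1,0,0,0.12,0.5]
    - [1,0,0,0.18,0.5]
    - [1,0,0,0.22,0.5]
    - [1,0,0,0.231,0.5]

```text
clock: 5.75
tool_pos: [0.5455, -0.1056, 0.0194]
tool_rot: [[0.981, 0.194, -0.004], [0.194, -0.981, 0.001], [-0.004, -0.002, -1.0]]
contact_force: [-0.2, 0.3, 0.5]
finger_gap: 0.0881
gripper_force: 0.0
```

Request:
play_rows:
  rows:
    - [1,0,0,0,0]
    - [0,0,0,0,0]
    - [0,0,0,0,0]
    - [0,0,0,0,0]
    - [0,0,0,0,0]

```text
clock: 6.38
tool_pos: [0.5473, -0.1061, 0.0222]
tool_rot: [[0.981, 0.193, 0.001], [0.193, -0.981, -0.0], [0.001, 0.0, -1.0]]
contact_force: [-1.1, -0.6, 7.0]
finger_gap: 0.0517
gripper_force: 30.0
```

Request:
play_rows:
  rows:
    - [0,0,0,-0.03,0]
    - [0,0,0,-0.08,0]
    - [0,0,0,-0.13,0]
    - [0,0,0,-0.16,0]
    - [0,0,0,-0.16,0]

```text
clock: 7.0
tool_pos: [0.5484, -0.1063, 0.1839]
tool_rot: [[0.981, 0.193, 0.005], [0.193, -0.981, -0.001], [0.005, 0.002, -1.0]]
contact_force: [0.2, 0.3, 0.0]
finger_gap: 0.0517
gripper_force: 29.9
```

Run:
```python
from cart import *
loc((.502,-.388))
```

```text
tcp [ 0.5484 -0.1063  0.1839] phi_y -78.89 gap 0.0517 F [0.2 0.3 0. ]
tool shift xy [-9.980e-02  2.675e-01  1.000e-04]
```

Request:
play_rows:
  rows:
    - [0,-0.02,0.055,0,4]
    - [0,-0.04,0.11,0,8]
    - [0,-0.06,0.165,0,12]
    - [0,-0.08,0.22,0,15.8]
    - [0,-0.1012,0.2743,0,15.8]

```text
clock: 7.62
tool_pos: [0.4991, -0.3958, 0.1793]
tool_rot: [[0.997, -0.083, -0.002], [-0.083, -0.997, 0.002], [-0.002, -0.002, -1.0]]
contact_force: [1.2, -0.4, -0.8]
finger_gap: 0.0517
gripper_force: 29.9
```

Request:
play_rows:
  rows:
    - [0,0,0,0.03,0]
    - [0,0,0,0.06,0]
    - [0,0,0,0.075,0]
    - [0,0,0,0.085,0]
    - [0,0,0,0.085,0]

```text
clock: 8.25
tool_pos: [0.5004, -0.3942, 0.0961]
tool_rot: [[0.997, -0.081, -0.001], [-0.081, -0.997, 0.001], [-0.001, -0.001, -1.0]]
contact_force: [0.1, 0.9, -1.1]
finger_gap: 0.052
gripper_force: 29.9
```

Run:
```python
from cart import *
loc((.502,-.395))
d=cap('side');s=cap('scene')
a=np.hstack([cv2.resize(d['frame'][130:230,290:390],(400,400)),cv2.resize(s['frame'][120:220,150:250],(400,400))])
cv2.imwrite('pics/r1.png',a[:,:,::-1])
```

```text
tcp [ 0.5004 -0.3942  0.0961] phi_y -94.67 gap 0.052 F [ 0.1  0.9 -1.1]
tool shift xy [ 0.0016  0.0006 -0.    ]
```

View pics/r1.png

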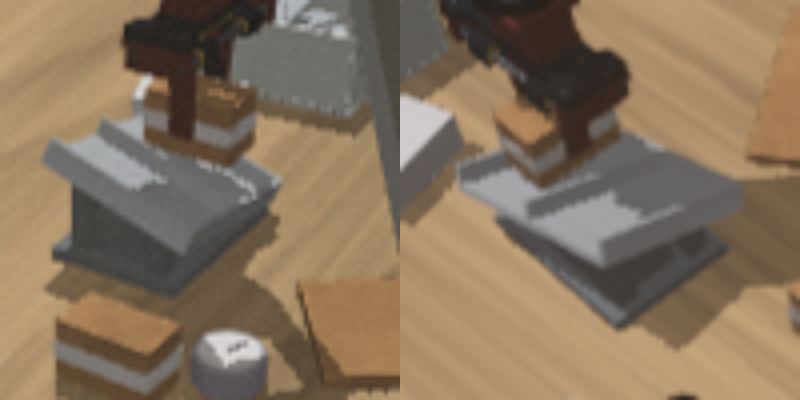

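Request:
play_rows:
  rows:
    - [0,0,0,0.002,0]
    - [0,0,0,0.004,0]
    - [0,0,0,0.006,0]
    - [0,0,0,0.008,0]
    - [0,0,0,0.008,0]

```text
clock: 8.98
tool_pos: [0.5008, -0.3958, 0.0898]
tool_rot: [[0.997, -0.082, 0.001], [-0.082, -0.997, -0.002], [0.001, 0.002, -1.0]]
contact_force: [-3.1, -2.1, 6.4]
finger_gap: 0.0521
gripper_force: 29.9
```

Request:
play_rows:
  rows:
    - [0,0,0,0.002,0]
    - [0,0,0,0.004,0]
    - [0,0,0,0.006,0]
    - [0,0,0,0.006,0]

```text
clock: 9.48
tool_pos: [0.5003, -0.3964, 0.0848]
tool_rot: [[0.997, -0.082, 0.001], [-0.082, -0.997, -0.003], [0.001, 0.003, -1.0]]
contact_force: [-7.9, -2.5, 14.5]
finger_gap: 0.0519
gripper_force: 30.0
```

Request:
play_rows:
  rows:
    - [0,0,0,0.002,0]
    - [0,0,0,0.004,0]
    - [0,0,0,0.005,0]
    - [0,0,0,0.005,0]

```text
clock: 9.98
tool_pos: [0.5002, -0.3966, 0.0799]
tool_rot: [[0.997, -0.082, 0.001], [-0.082, -0.997, -0.003], [0.001, 0.003, -1.0]]
contact_force: [-9.3, -3.7, 15.6]
finger_gap: 0.0516
gripper_force: 30.0
```

Request:
play_rows:
  rows:
    - [0,0,0,0.002,0]
    - [0,0,0,0.003,0]
    - [0,0,0,0.004,0]
    - [0,0,0,0.004,0]

```text
clock: 10.48
tool_pos: [0.5002, -0.3968, 0.076]
tool_rot: [[0.997, -0.082, 0.001], [-0.082, -0.997, -0.003], [0.001, 0.003, -1.0]]
contact_force: [-8.9, -3.9, 15.5]
finger_gap: 0.052
gripper_force: 30.0
```

Request:
play_rows:
  rows:
    - [0.62,0,0,0,0]
    - [0.65,0,0,0,0]
    - [0.7,0,0,0,0]
    - [0.75,0,0,0,0]
    - [0.75,0,0,0,0]

```text
clock: 11.1
tool_pos: [0.5006, -0.3945, 0.0735]
tool_rot: [[0.997, -0.082, -0.0], [-0.082, -0.997, 0.0], [-0.0, -0.0, -1.0]]
contact_force: [0.6, -0.7, -0.9]
finger_gap: 0.0655
gripper_force: 0.1
```

Request:
play_rows:
  rows:
    - [0.75,0,0,-0.02,0]
    - [0.75,0,0,-0.05,0]
    - [0.75,0,0,-0.1,0]
    - [0.75,0,0,-0.16,0]
    - [1,0,0,-0.2,0]

```text
clock: 11.72
tool_pos: [0.5011, -0.395, 0.2785]
tool_rot: [[0.997, -0.082, 0.003], [-0.082, -0.997, -0.003], [0.004, 0.002, -1.0]]
contact_force: [0.0, -1.2, 0.1]
finger_gap: 0.0724
gripper_force: 0.0
```

Run:
```python
from cart import *
loc((.438,-.1084))
d=cap('side');s=cap('scene');w=cap('wrist')
a=np.hstack([cv2.resize(d['frame'][130:230,290:390],(250,250)),cv2.resize(s['frame'][120:220,150:250],(250,250)),cv2.resize(w['frame'],(333,250))])
cv2.imwrite('pics/r2.png',a[:,:,::-1])
for c in cartons(w): print(c)
```

```text
tcp [ 0.5011 -0.395   0.2785] phi_y -94.7 gap 0.0724 F [ 0.  -1.2  0.1]
tool shift xy [-0.0864 -0.2805 -0.001 ]
(array([ 0.2695, -0.3119]), array([0.0761, 0.1792]), np.float64(85.3))
(array([ 0.4548, -0.1102]), array([0.0519, 0.0656]), np.float64(-6.1))
(array([ 0.4561, -0.4246]), array([0.0543, 0.0933]), np.float64(-5.6))
```

View pics/r2.png

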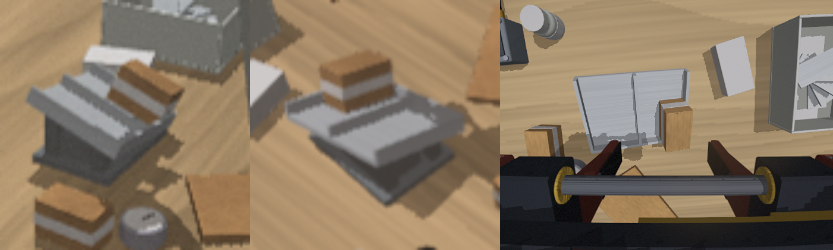

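Request:
play_rows:
  rows:
    - [1,-0.018,-0.058,0,1.6]
    - [1,-0.036,-0.116,0,1.6]
    - [1,-0.054,-0.174,0,1.6]
    - [1,-0.07,-0.23,0.01,1.6]
    - [1,-0.0864,-0.2805,0.025,1.6]

```text
clock: 12.5
tool_pos: [0.4361, -0.1061, 0.2481]
tool_rot: [[0.994, -0.11, -0.0], [-0.11, -0.994, 0.0], [-0.001, -0.0, -1.0]]
contact_force: [0.8, 0.7, 0.1]
finger_gap: 0.0879
gripper_force: 0.0
```

Request:
play_rows:
  rows:
    - [1,0,0,0,0]
    - [1,0,0,0,0]

```text
clock: 12.75
tool_pos: [0.4374, -0.1081, 0.2486]
tool_rot: [[0.994, -0.109, -0.0], [-0.109, -0.994, -0.0], [-0.0, 0.0, -1.0]]
contact_force: [-0.1, -0.6, 1.2]
finger_gap: 0.0878
gripper_force: 0.0
```

Run:
```python
from cart import *
w=cap('wrist','w6.png')
for c in cartons(w): print(c)
loc((.438,-.1084))
```

```text
(array([ 0.326 , -0.2818]), array([0.0601, 0.083 ]), np.float64(32.1))
(array([ 0.4384, -0.1088]), array([0.0505, 0.0898]), np.float64(-5.2))
tcp [ 0.4377 -0.1086  0.2488] phi_y -96.31 gap 0.0879 F [ 0.  -0.4 -0.1]
tool shift xy [ 0.0002 -0.0002 -0.    ]
```

Request:
play_rows:
  rows:
    - [1,0,0,0.06,0]
    - [1,0,0,0.12,0]
    - [1,0,0,0.18,0]
    - [1,0,0,0.216,0]
    - [1,0,0,0.2265,0]

```text
clock: 13.42
tool_pos: [0.4365, -0.1088, 0.0201]
tool_rot: [[0.994, -0.112, -0.004], [-0.112, -0.994, 0.001], [-0.004, -0.001, -1.0]]
contact_force: [0.0, 0.5, 0.2]
finger_gap: 0.0882
gripper_force: 0.0
```

Request:
play_rows:
  rows:
    - [1,0,0,0,0]
    - [0,0,0,0,0]
    - [0,0,0,0,0]
    - [0,0,0,0,0]
    - [0,0,0,0,0]

```text
clock: 14.05
tool_pos: [0.4377, -0.1081, 0.0227]
tool_rot: [[0.994, -0.109, 0.001], [-0.109, -0.994, -0.0], [0.001, 0.0, -1.0]]
contact_force: [-0.6, -0.8, 8.0]
finger_gap: 0.0522
gripper_force: 30.0
```

Request:
play_rows:
  rows:
    - [0,0,0,-0.03,0]
    - [0,0,0,-0.08,0]
    - [0,0,0,-0.13,0]
    - [0,0,0,-0.18,0]
    - [0,0,0,-0.18,0]

```text
clock: 14.68
tool_pos: [0.4396, -0.1085, 0.2055]
tool_rot: [[0.994, -0.11, 0.007], [-0.11, -0.994, -0.002], [0.008, 0.001, -1.0]]
contact_force: [0.3, 0.5, -1.9]
finger_gap: 0.0523
gripper_force: 30.0
```

Request:
play_rows:
  rows:
    - [0,0.02,0.045,0,-1]
    - [0,0.04,0.09,0,-1.6]
    - [0,0.06,0.135,0,-1.6]
    - [0,0.0844,0.1802,0,-1.6]
    - [0,0.0844,0.1802,0,-1.6]

```text
clock: 15.3
tool_pos: [0.5016, -0.2988, 0.2]
tool_rot: [[0.996, -0.085, -0.001], [-0.085, -0.996, 0.001], [-0.001, -0.0, -1.0]]
contact_force: [-0.3, 0.3, -2.5]
finger_gap: 0.052
gripper_force: 30.0
```

Request:
play_rows:
  rows:
    - [0,0,0,0.03,0]
    - [0,0,0,0.06,0]
    - [0,0,0,0.075,0]
    - [0,0,0,0.082,0]
    - [0,0,0,0.082,0]

```text
clock: 15.92
tool_pos: [0.5015, -0.2961, 0.1201]
tool_rot: [[0.997, -0.082, -0.0], [-0.082, -0.997, 0.0], [-0.0, -0.0, -1.0]]
contact_force: [0.2, 0.3, -1.7]
finger_gap: 0.052
gripper_force: 30.0
```

Lower onto the plate as before, towards z ≈ 0.100.

Request:
play_rows:
  rows:
    - [0,0,0,0.002,0]
    - [0,0,0,0.004,0]
    - [0,0,0,0.006,0]
    - [0,0,0,0.008,0]
    - [0,0,0,0.01,0]

```text
clock: 16.55
tool_pos: [0.5014, -0.2974, 0.112]
tool_rot: [[0.997, -0.082, 0.0], [-0.082, -0.997, -0.002], [0.001, 0.002, -1.0]]
contact_force: [-8.3, -2.7, 15.1]
finger_gap: 0.0519
gripper_force: 30.0
```

Request:
play_rows:
  rows:
    - [0,0,0,0.002,0]
    - [0,0,0,0.004,0]
    - [0,0,0,0.006,0]
    - [0,0,0,0.006,0]

```text
clock: 17.05
tool_pos: [0.5011, -0.2978, 0.1059]
tool_rot: [[0.997, -0.082, 0.0], [-0.082, -0.997, -0.002], [0.0, 0.002, -1.0]]
contact_force: [-8.4, -3.2, 13.1]
finger_gap: 0.0517
gripper_force: 30.0
```

Request:
play_rows:
  rows:
    - [0,0,0,0.001,0]
    - [0,0,0,0.002,0]
    - [0,0,0,0.003,0]
    - [0,0,0,0.003,0]

```text
clock: 17.55
tool_pos: [0.5011, -0.2978, 0.103]
tool_rot: [[0.997, -0.082, 0.0], [-0.082, -0.997, -0.002], [0.0, 0.002, -1.0]]
contact_force: [-8.8, -4.4, 14.2]
finger_gap: 0.052
gripper_force: 30.0
```

Request:
play_rows:
  rows:
    - [0.62,0,0,0,0]
    - [0.65,0,0,0,0]
    - [0.7,0,0,0,0]
    - [0.75,0,0,0,0]
    - [0.75,0,0,0,0]

```text
clock: 18.18
tool_pos: [0.5016, -0.2963, 0.1011]
tool_rot: [[0.997, -0.082, 0.0], [-0.082, -0.997, -0.0], [0.0, 0.0, -1.0]]
contact_force: [0.9, -0.4, -0.9]
finger_gap: 0.0658
gripper_force: 0.2
```

Request:
play_rows:
  rows:
    - [0.75,0,0,-0.02,0]
    - [0.75,0,0,-0.05,0]
    - [0.75,0,0,-0.1,0]
    - [0.75,0,0,-0.16,0]
    - [1,0,0,-0.2,0]

```text
clock: 18.8
tool_pos: [0.5021, -0.2965, 0.3042]
tool_rot: [[0.997, -0.082, 0.003], [-0.082, -0.997, -0.001], [0.003, 0.001, -1.0]]
contact_force: [-0.1, 0.9, 0.2]
finger_gap: 0.0729
gripper_force: 0.0
```

Run:
```python
from cart import *
loc((.5425,.0309))
d=cap('side');s=cap('scene');w=cap('wrist')
a=np.hstack([cv2.resize(d['frame'][130:230,290:390],(250,250)),cv2.resize(s['frame'][120:220,150:250],(250,250)),cv2.resize(w['frame'],(333,250))])
cv2.imwrite('pics/r3.png',a[:,:,::-1])
for z in(.094,.118): print(cartons(w,z))
```

```text
tcp [ 0.5021 -0.2965  0.3042] phi_y -94.69 gap 0.0729 F [-0.1  0.9  0.2]
tool shift xy [ 1.350e-02 -3.297e-01 -3.000e-04]
[(array([ 0.2772, -0.3027]), array([0.0594, 0.1794]), np.float64(85.0)), (array([ 0.3794, -0.293 ]), array([0.0359, 0.0749]), np.float64(85.2)), (array([ 0.4589, -0.3252]), array([0.052 , 0.0904]), np.float64(-5.9)), (array([ 0.4701, -0.4212]), array([0.0453, 0.0854]), np.float64(-13.7))]
[(array([ 0.296 , -0.3026]), array([0.0556, 0.168 ]), np.float64(85.0)), (array([ 0.3917, -0.2936]), array([0.0336, 0.0701]), np.float64(85.2)), (array([ 0.466 , -0.3237]), array([0.0487, 0.0846]), np.float64(-5.9)), (array([ 0.4766, -0.4135]), array([0.0424, 0.0799]), np.float64(-13.7))]
```

View pics/r3.png

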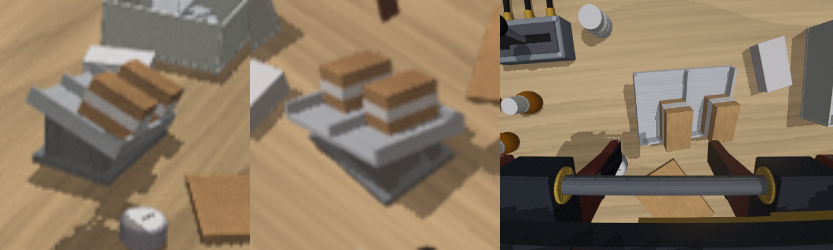

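Request:
play_rows:
  rows:
    - [1,0.002,-0.06,0,-10]
    - [1,0.004,-0.12,0,-20]
    - [1,0.006,-0.18,0,-30]
    - [1,0.008,-0.24,0,-40]
    - [1,0.01,-0.3,0,-50]

```text
clock: 19.58
tool_pos: [0.5351, 0.0038, 0.2995]
tool_rot: [[0.699, 0.715, -0.003], [0.715, -0.699, 0.0], [-0.002, -0.002, -1.0]]
contact_force: [0.1, -0.5, -0.1]
finger_gap: 0.0876
gripper_force: 0.0
```

```bash
cat >> cart.py <<'E'
def caps(w,z=.085):
    hsv=cv2.cvtColor(w['frame'],cv2.COLOR_RGB2HSV)
    m=((hsv[...,1]<40)&(hsv[...,2]>190)).astype(np.uint8);n,l,st,ce=cv2.connectedComponentsWithStats(m)
    for i in range(1,n):
        if st[i][4]>150:
            h=w['origin'][2]-z; p=onz(w,*ce[i],z); dia=np.sqrt(st[i][4]*4/np.pi)*np.linalg.norm(p-w['origin'])/f(w)
            if .025<dia<.05: print('cap',p[:2].round(4),'dia',dia.round(4),st[i])
E
python3 - <<'E'
from cart import *
loc((.551,.140))
E
```

```text
tcp [0.5351 0.0038 0.2995] phi_y -44.38 gap 0.0876 F [ 0.1 -0.5 -0.1]
tool shift xy [ 0.1085 -0.0839 -0.    ]
```

Request:
play_rows:
  rows:
    - [1,0.036,-0.028,0,-3]
    - [1,0.072,-0.056,0.01,-6.5]
    - [1,0.1085,-0.0839,0.04,-6.5]
    - [1,0.1085,-0.0839,0.05,-6.5]
    - [1,0.1085,-0.0839,0.05,-6.5]

```text
clock: 20.2
tool_pos: [0.5514, 0.1374, 0.2493]
tool_rot: [[0.618, 0.786, -0.004], [0.786, -0.618, -0.001], [-0.003, -0.002, -1.0]]
contact_force: [-0.1, -0.4, -0.2]
finger_gap: 0.0877
gripper_force: 0.0
```

Run:
```python
from cart import *
w=cap('wrist','w7.png'); caps(w)
loc((.551,.140))
```

```text
cap [0.6971 0.1815] dia 0.0283 [355  56  25  26 533]
cap [0.5511 0.1402] dia 0.0363 [258 176  34  34 923]
cap [0.446  0.1211] dia 0.0354 [198 248  30  30 729]
cap [0.5424 0.0313] dia 0.0361 [313 257  32  30 752]
tcp [0.5521 0.137  0.2504] phi_y -38.22 gap 0.0877 F [-0.3 -0.   0.3]
tool shift xy [ 0.0016 -0.0027 -0.    ]
```

Request:
play_rows:
  rows:
    - [1,0.002,-0.003,0.05,0]
    - [1,0.002,-0.003,0.1,0]
    - [1,0.002,-0.003,0.15,0]
    - [1,0.002,-0.003,0.185,0]
    - [1,0.002,-0.003,0.198,0]

```text
clock: 20.88
tool_pos: [0.5511, 0.1399, 0.052]
tool_rot: [[0.62, 0.785, -0.002], [0.785, -0.62, -0.001], [-0.002, -0.001, -1.0]]
contact_force: [-0.0, 0.2, 0.4]
finger_gap: 0.0878
gripper_force: 0.0
```

Request:
play_rows:
  rows:
    - [1,0,0,0,0]
    - [0.6,0,0,0,0]
    - [0.3,0,0,0,0]
    - [0.3,0,0,0,0]
    - [0.3,0,0,0,0]

```text
clock: 21.5
tool_pos: [0.5518, 0.1415, 0.0536]
tool_rot: [[0.618, 0.786, 0.001], [0.786, -0.618, 0.0], [0.0, 0.0, -1.0]]
contact_force: [-0.5, 0.3, 0.5]
finger_gap: 0.0511
gripper_force: 0.0
```

Request:
play_rows:
  rows:
    - [0.3,0,0,0,0]
    - [0.3,0,0,-0.005,0]
    - [0.3,0,0,-0.03,0]
    - [0.3,0,0,-0.06,0]
    - [0.3,0,0,-0.1,0]

```text
clock: 22.12
tool_pos: [0.5506, 0.1411, 0.1534]
tool_rot: [[0.618, 0.786, -0.002], [0.786, -0.618, -0.001], [-0.002, -0.002, -1.0]]
contact_force: [0.5, 0.4, -1.7]
finger_gap: 0.0375
gripper_force: 30.0
```

Request:
play_rows:
  rows:
    - [0.3,0,0,-0.04,0]
    - [0.3,0,0,-0.06,0]
    - [0.3,0,0,-0.06,0]

```text
clock: 22.5
tool_pos: [0.5524, 0.1416, 0.2148]
tool_rot: [[0.618, 0.786, 0.003], [0.786, -0.618, 0.001], [0.003, 0.002, -1.0]]
contact_force: [-0.7, 0.7, -1.8]
finger_gap: 0.0378
gripper_force: 30.0
```

Run:
```python
from cart import *
loc((.5662,.4008))
```

```text
tcp [0.5524 0.1416 0.2148] phi_y -38.2 gap 0.0378 F [-0.7  0.7 -1.8]
tool shift xy [ 2.122e-01 -1.494e-01  2.000e-04]
```

Request:
play_rows:
  rows:
    - [0.3,0.045,-0.032,0,0]
    - [0.3,0.09,-0.064,0,0]
    - [0.3,0.135,-0.096,0,0]
    - [0.3,0.18,-0.128,0,0]
    - [0.3,0.2122,-0.1494,0,0]

```text
clock: 23.12
tool_pos: [0.5643, 0.4024, 0.2109]
tool_rot: [[0.617, 0.787, -0.002], [0.787, -0.617, -0.001], [-0.003, -0.001, -1.0]]
contact_force: [0.5, 0.6, -1.6]
finger_gap: 0.0375
gripper_force: 30.0
```

Request:
play_rows:
  rows:
    - [0.3,0,0,0,0]
    - [0.3,0,0,0,0]

```text
clock: 23.38
tool_pos: [0.5645, 0.3995, 0.2114]
tool_rot: [[0.618, 0.786, -0.002], [0.786, -0.618, -0.002], [-0.003, -0.001, -1.0]]
contact_force: [-0.4, -1.0, -1.2]
finger_gap: 0.0374
gripper_force: 30.0
```

Run:
```python
from cart import *
loc((.5662,.4008)); print(ctrl.observe()['q'].round(0))
w=cap('wrist','w8.png')
cv2.imwrite('pics/w8b.png',w['frame'][:,:,::-1])
```

```text
tcp [0.5645 0.3995 0.2114] phi_y -38.19 gap 0.0374 F [-0.4 -1.  -1.2]
tool shift xy [ 0.0021  0.0005 -0.    ]
[34. 31. 85. -0. 65. 73.]
```

View pics/w8b.png

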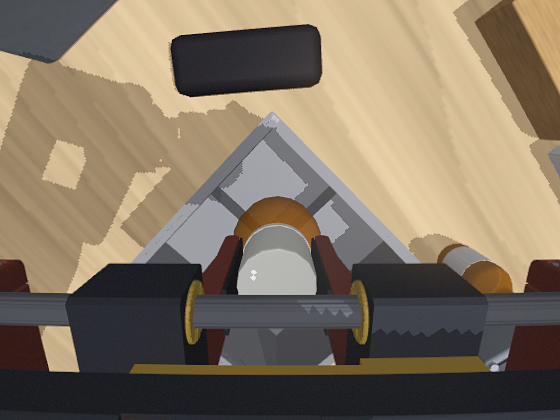

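Run:
```python
from cart import *
w=cap('wrist'); print(proj(w,(.6121,.4593,.11)),'seen 275,115', onz(w,275,115,.11))
```

```text
[276.18515461 118.14614956] seen 275,115 [0.61286971 0.46181787 0.11      ]
```

Request:
play_rows:
  rows:
    - [0.3,0.001,0,0.04,0]
    - [0.3,0.001,0,0.08,0]
    - [0.3,0.001,0,0.11,0]
    - [0.3,0.001,0,0.13,0]
    - [0.3,0.001,0,0.14,0]

```text
clock: 24.1
tool_pos: [0.566, 0.4004, 0.0723]
tool_rot: [[0.619, 0.785, -0.001], [0.785, -0.619, -0.001], [-0.001, -0.0, -1.0]]
contact_force: [-0.5, -0.4, -2.0]
finger_gap: 0.0377
gripper_force: 30.0
```

Request:
play_rows:
  rows:
    - [0.3,0,0,0.0015,0]
    - [0.3,0,0,0.003,0]
    - [0.3,0,0,0.0045,0]
    - [0.3,0,0,0.006,0]
    - [0.3,0,0,0.006,0]

```text
clock: 24.72
tool_pos: [0.566, 0.4014, 0.0673]
tool_rot: [[0.618, 0.786, 0.0], [0.786, -0.618, 0.0], [0.0, 0.0, -1.0]]
contact_force: [0.3, 0.7, -2.9]
finger_gap: 0.0377
gripper_force: 30.0
```

Request:
play_rows:
  rows:
    - [0.3,0,0,0.001,0]
    - [0.3,0,0,0.002,0]
    - [0.3,0,0,0.003,0]
    - [0.3,0,0,0.004,0]
    - [0.3,0,0,0.004,0]

```text
clock: 25.35
tool_pos: [0.566, 0.4012, 0.063]
tool_rot: [[0.618, 0.786, -0.0], [0.786, -0.618, -0.0], [-0.0, -0.0, -1.0]]
contact_force: [-0.5, 0.5, -2.5]
finger_gap: 0.0376
gripper_force: 30.0
```

Request:
play_rows:
  rows:
    - [0.3,0,0,0.001,0]
    - [0.3,0,0,0.002,0]
    - [0.3,0,0,0.003,0]
    - [0.3,0,0,0.003,0]

```text
clock: 25.85
tool_pos: [0.566, 0.4013, 0.06]
tool_rot: [[0.618, 0.786, -0.0], [0.786, -0.618, -0.0], [-0.0, -0.0, -1.0]]
contact_force: [0.1, 0.2, -2.6]
finger_gap: 0.0375
gripper_force: 30.0
```

Request:
play_rows:
  rows:
    - [0.3,0,0,0.001,0]
    - [0.3,0,0,0.002,0]
    - [0.3,0,0,0.002,0]

```text
clock: 26.22
tool_pos: [0.5662, 0.4015, 0.0592]
tool_rot: [[0.618, 0.786, 0.0], [0.786, -0.618, 0.0], [0.0, 0.0, -1.0]]
contact_force: [-1.8, -1.6, 5.9]
finger_gap: 0.0378
gripper_force: 30.0
```

Request:
play_rows:
  rows:
    - [0.3,0,0,0.001,0]
    - [0.3,0,0,0.002,0]
    - [0.3,0,0,0.002,0]

```text
clock: 26.6
tool_pos: [0.5664, 0.4016, 0.0592]
tool_rot: [[0.618, 0.786, 0.001], [0.786, -0.618, 0.001], [0.001, 0.0, -1.0]]
contact_force: [-6.3, -3.7, 19.3]
finger_gap: 0.0375
gripper_force: 30.0
```

Request:
play_rows:
  rows:
    - [0.3,0,0,-0.002,0]
    - [0.5,0,0,-0.002,0]
    - [0.65,0,0,-0.002,0]
    - [0.65,0,0,-0.002,0]
    - [0.65,0,0,-0.002,0]

```text
clock: 27.22
tool_pos: [0.566, 0.4013, 0.058]
tool_rot: [[0.618, 0.786, -0.0], [0.786, -0.618, -0.0], [-0.0, -0.0, -1.0]]
contact_force: [0.0, 0.1, -0.9]
finger_gap: 0.0571
gripper_force: 0.0
```

Request:
play_rows:
  rows:
    - [0.65,0,0,-0.02,0]
    - [0.65,0,0,-0.06,0]
    - [0.65,0,0,-0.11,0]
    - [0.8,0,0,-0.16,0]
    - [1,0,0,-0.19,0]

```text
clock: 27.85
tool_pos: [0.5669, 0.4019, 0.2531]
tool_rot: [[0.618, 0.786, 0.004], [0.786, -0.618, 0.003], [0.005, 0.002, -1.0]]
contact_force: [-0.7, -0.2, -0.8]
finger_gap: 0.0735
gripper_force: 0.0
```

Run:
```python
from cart import *
w=cap('wrist','w9.png'); caps(w,.09)
loc((.446,.1212))
```

```text
cap [0.5661 0.4004] dia 0.0363 [259 181  35  34 923]
tcp [0.5683 0.4029 0.2569] phi_y -38.2 gap 0.0773 F [1.5 0.6 2.5]
tool shift xy [-0.297   0.0781 -0.0026]
```

Request:
play_rows:
  rows:
    - [1,-0.06,0.016,0,0]
    - [1,-0.12,0.032,0,0]
    - [1,-0.18,0.048,0,0]
    - [1,-0.24,0.064,0,0]
    - [1,-0.2943,0.0787,0,0]

```text
clock: 28.52
tool_pos: [0.4448, 0.1197, 0.2489]
tool_rot: [[0.618, 0.786, 0.001], [0.786, -0.618, 0.0], [0.001, 0.001, -1.0]]
contact_force: [0.5, -0.3, 0.4]
finger_gap: 0.0879
gripper_force: 0.0
```

Request:
play_rows:
  rows:
    - [1,0,0,0,0]
    - [1,0,0,0,0]

```text
clock: 28.78
tool_pos: [0.4466, 0.1216, 0.2491]
tool_rot: [[0.619, 0.785, 0.002], [0.785, -0.619, 0.001], [0.002, 0.001, -1.0]]
contact_force: [0.7, -0.1, 0.8]
finger_gap: 0.0877
gripper_force: 0.0
```

Run:
```python
from cart import *
w=cap('wrist','w10.png'); caps(w,.085)
loc((.446,.1212))
```

```text
cap [0.4451 0.1214] dia 0.0361 [258 180  35  34 910]
cap [0.5422 0.0312] dia 0.0379 [382 190  33  33 860]
tcp [0.4467 0.1221 0.2488] phi_y -38.19 gap 0.0875 F [0.4 0.2 0.1]
tool shift xy [-0.0011 -0.0001 -0.    ]
```

Request:
play_rows:
  rows:
    - [1,-0.001,0,0.05,0]
    - [1,-0.001,0,0.1,0]
    - [1,-0.001,0,0.15,0]
    - [1,-0.001,0,0.185,0]
    - [1,-0.001,0,0.197,0]

```text
clock: 29.45
tool_pos: [0.4446, 0.1214, 0.0491]
tool_rot: [[0.617, 0.787, -0.003], [0.787, -0.617, -0.001], [-0.003, -0.002, -1.0]]
contact_force: [-0.4, -0.4, 0.4]
finger_gap: 0.0878
gripper_force: 0.0
```

Request:
play_rows:
  rows:
    - [1,0,0,0,0]
    - [0.3,0,0,0,0]
    - [0.3,0,0,0,0]
    - [0.3,0,0,0,0]
    - [0.3,0,0,0,0]

```text
clock: 30.08
tool_pos: [0.4455, 0.1206, 0.0516]
tool_rot: [[0.619, 0.786, 0.001], [0.786, -0.619, 0.0], [0.001, 0.001, -1.0]]
contact_force: [-0.3, 0.4, 0.2]
finger_gap: 0.0512
gripper_force: 0.0
```

Request:
play_rows:
  rows:
    - [0.3,0,0,0,0]
    - [0.3,0,0,0,0]
    - [0.3,0,0,0,0]

```text
clock: 30.45
tool_pos: [0.4452, 0.1206, 0.0512]
tool_rot: [[0.618, 0.786, -0.0], [0.786, -0.618, -0.0], [-0.0, -0.0, -1.0]]
contact_force: [-0.8, -0.2, 1.9]
finger_gap: 0.0374
gripper_force: 29.9
```

Request:
play_rows:
  rows:
    - [0.3,0,0,-0.01,0]
    - [0.3,0,0,-0.05,0]
    - [0.3,0,0,-0.1,0]
    - [0.3,0,0,-0.14,0]
    - [0.3,0,0,-0.162,0]

```text
clock: 31.08
tool_pos: [0.4458, 0.1207, 0.2159]
tool_rot: [[0.618, 0.786, 0.003], [0.786, -0.618, 0.001], [0.003, 0.002, -1.0]]
contact_force: [0.4, 0.7, -1.0]
finger_gap: 0.0373
gripper_force: 29.9
```

Request:
play_rows:
  rows:
    - [0.3,0.045,-0.0294,0,0]
    - [0.3,0.09,-0.0588,0,0]
    - [0.3,0.135,-0.0881,0,0]
    - [0.3,0.18,-0.1175,0,0]
    - [0.3,0.2249,-0.1469,0,0]

```text
clock: 31.7
tool_pos: [0.4685, 0.3898, 0.2136]
tool_rot: [[0.618, 0.786, -0.0], [0.786, -0.618, -0.0], [-0.0, 0.0, -1.0]]
contact_force: [1.7, 0.1, -0.5]
finger_gap: 0.0378
gripper_force: 29.9
```

Request:
play_rows:
  rows:
    - [0.3,0,0,0,0]
    - [0.3,0,0,0,0]

```text
clock: 31.95
tool_pos: [0.4682, 0.3875, 0.213]
tool_rot: [[0.618, 0.786, -0.001], [0.786, -0.618, -0.001], [-0.001, -0.0, -1.0]]
contact_force: [0.6, 0.8, -1.6]
finger_gap: 0.0377
gripper_force: 29.9
```

Request:
play_rows:
  rows:
    - [0.3,0,0,0.045,0]
    - [0.3,0,0,0.09,0]
    - [0.3,0,0,0.12,0]
    - [0.3,0,0,0.14,0]
    - [0.3,0,0,0.146,0]

```text
clock: 32.58
tool_pos: [0.4687, 0.387, 0.0665]
tool_rot: [[0.619, 0.785, -0.001], [0.785, -0.619, -0.001], [-0.002, -0.0, -1.0]]
contact_force: [0.3, 0.1, -1.5]
finger_gap: 0.0379
gripper_force: 29.9
```

Request:
play_rows:
  rows:
    - [0.3,0,0,0.002,0]
    - [0.3,0,0,0.004,0]
    - [0.3,0,0,0.006,0]
    - [0.3,0,0,0.007,0]
    - [0.3,0,0,0.008,0]

```text
clock: 33.2
tool_pos: [0.4689, 0.3883, 0.0593]
tool_rot: [[0.618, 0.786, 0.0], [0.786, -0.618, 0.0], [0.0, 0.0, -1.0]]
contact_force: [-0.1, -0.1, -0.6]
finger_gap: 0.0375
gripper_force: 29.9
```

Request:
play_rows:
  rows:
    - [0.3,0,0,0.001,0]
    - [0.3,0,0,0.002,0]
    - [0.3,0,0,0.002,0]

```text
clock: 33.58
tool_pos: [0.4688, 0.3881, 0.057]
tool_rot: [[0.618, 0.786, -0.0], [0.786, -0.618, -0.0], [-0.0, -0.0, -1.0]]
contact_force: [-0.2, 0.6, -1.5]
finger_gap: 0.0377
gripper_force: 29.9
```

Request:
play_rows:
  rows:
    - [0.3,0,0,0.001,0]
    - [0.3,0,0,0.002,0]
    - [0.3,0,0,0.002,0]

```text
clock: 33.95
tool_pos: [0.4691, 0.3885, 0.0561]
tool_rot: [[0.618, 0.786, 0.0], [0.786, -0.618, 0.001], [0.001, -0.0, -1.0]]
contact_force: [-2.7, -0.6, 6.8]
finger_gap: 0.0378
gripper_force: 30.0
```

Request:
play_rows:
  rows:
    - [0.3,0,0,-0.001,0]
    - [0.5,0,0,-0.001,0]
    - [0.65,0,0,-0.001,0]
    - [0.65,0,0,-0.001,0]
    - [0.65,0,0,-0.001,0]

```text
clock: 34.58
tool_pos: [0.4689, 0.3882, 0.0561]
tool_rot: [[0.618, 0.786, -0.0], [0.786, -0.618, -0.0], [-0.0, 0.0, -1.0]]
contact_force: [-0.3, 0.2, -0.2]
finger_gap: 0.0572
gripper_force: 0.0
```

Request:
play_rows:
  rows:
    - [0.65,0,0,-0.02,0]
    - [0.65,0,0,-0.06,0]
    - [0.65,0,0,-0.11,0]
    - [0.8,0,0,-0.16,0]
    - [1,0,0,-0.19,0]

```text
clock: 35.2
tool_pos: [0.4696, 0.3888, 0.2507]
tool_rot: [[0.618, 0.786, 0.004], [0.786, -0.618, 0.003], [0.005, 0.001, -1.0]]
contact_force: [-0.4, -0.6, 0.3]
finger_gap: 0.0739
gripper_force: 0.0
```

Run:
```python
from cart import *
w=cap('wrist','w11.png'); caps(w,.09)
```

```text
cap [0.5659 0.4004] dia 0.0388 [ 327  111   36   38 1076]
cap [0.4692 0.389 ] dia 0.0364 [259 180  35  34 946]
```

Request:
play_rows:
  rows:
    - [1,-0.038,0.045,0,0]
    - [1,-0.076,0.09,0,0]
    - [1,-0.114,0.135,0,0]
    - [1,-0.152,0.18,0,0]
    - [1,-0.19,0.225,0,0]

```text
clock: 35.88
tool_pos: [0.5283, 0.0979, 0.247]
tool_rot: [[0.618, 0.786, 0.001], [0.786, -0.618, 0.0], [0.001, 0.001, -1.0]]
contact_force: [1.4, 0.6, 0.2]
finger_gap: 0.088
gripper_force: 0.0
```

Request:
play_rows:
  rows:
    - [1,-0.038,0.045,0,0]
    - [1,-0.0453,0.0534,0,0]
    - [1,-0.0453,0.0534,0,0]
    - [1,-0.0453,0.0534,0,0]

```text
clock: 36.38
tool_pos: [0.5419, 0.0324, 0.2463]
tool_rot: [[0.617, 0.787, 0.0], [0.787, -0.617, 0.0], [0.0, -0.0, -1.0]]
contact_force: [0.0, 0.9, -0.2]
finger_gap: 0.0882
gripper_force: 0.0
```

Run:
```python
from cart import *
w=cap('wrist','w12.png'); caps(w,.085)
loc((.5424,.0312))
```

```text
cap [0.5423 0.0311] dia 0.0359 [260 180  35  34 918]
cap [ 0.6956 -0.1597] dia 0.0489 [ 472  228   38   34 1050]
cap [ 0.392  -0.1118] dia 0.0356 [237 350  38  25 544]
tcp [0.5419 0.0325 0.2462] phi_y -38.1 gap 0.0876 F [-1.   0.2 -0.5]
tool shift xy [-0.0007  0.0012 -0.    ]
```

Request:
play_rows:
  rows:
    - [1,-0.001,0.001,0.05,0]
    - [1,-0.001,0.001,0.1,0]
    - [1,-0.001,0.001,0.15,0]
    - [1,-0.001,0.001,0.183,0]
    - [1,-0.001,0.001,0.194,0]

```text
clock: 37.05
tool_pos: [0.5409, 0.0309, 0.0503]
tool_rot: [[0.617, 0.787, -0.004], [0.787, -0.617, -0.0], [-0.002, -0.003, -1.0]]
contact_force: [-0.1, -0.0, 0.5]
finger_gap: 0.0878
gripper_force: 0.0
```

Request:
play_rows:
  rows:
    - [1,0,0,0,0]
    - [0.3,0,0,0,0]
    - [0.3,0,0,0,0]
    - [0.3,0,0,0,0]
    - [0.3,0,0,0,0]

```text
clock: 37.67
tool_pos: [0.5426, 0.0296, 0.0526]
tool_rot: [[0.619, 0.786, 0.001], [0.786, -0.619, 0.0], [0.0, 0.001, -1.0]]
contact_force: [0.3, 1.0, 0.9]
finger_gap: 0.0513
gripper_force: 0.0
```

Request:
play_rows:
  rows:
    - [0.3,0,0,0,0]
    - [0.3,0,0,0,0]
    - [0.3,0,0,0,0]

```text
clock: 38.05
tool_pos: [0.5423, 0.0297, 0.0521]
tool_rot: [[0.618, 0.786, -0.0], [0.786, -0.618, -0.0], [-0.0, -0.0, -1.0]]
contact_force: [-0.2, -0.2, 0.5]
finger_gap: 0.0376
gripper_force: 29.9
```

Request:
play_rows:
  rows:
    - [0.3,0,0,-0.01,0]
    - [0.3,0,0,-0.05,0]
    - [0.3,0,0,-0.1,0]
    - [0.3,0,0,-0.14,0]
    - [0.3,0,0,-0.162,0]

```text
clock: 38.67
tool_pos: [0.5431, 0.0297, 0.2171]
tool_rot: [[0.618, 0.786, 0.003], [0.786, -0.618, 0.0], [0.002, 0.003, -1.0]]
contact_force: [-0.1, 0.4, -1.0]
finger_gap: 0.0375
gripper_force: 29.9
```

Request:
play_rows:
  rows:
    - [0.3,0.047,-0.0281,0,0]
    - [0.3,0.0945,-0.0562,0,0]
    - [0.3,0.1417,-0.0842,0,0]
    - [0.3,0.189,-0.1123,0,0]
    - [0.3,0.2362,-0.1404,0,0]

```text
clock: 39.3
tool_pos: [0.5779, 0.3038, 0.2147]
tool_rot: [[0.618, 0.786, 0.0], [0.786, -0.618, -0.0], [0.0, 0.0, -1.0]]
contact_force: [0.9, 0.7, -1.2]
finger_gap: 0.0374
gripper_force: 29.9
```

Request:
play_rows:
  rows:
    - [0.3,0,0,0,0]
    - [0.3,0,0,0,0]

```text
clock: 39.55
tool_pos: [0.5775, 0.3017, 0.214]
tool_rot: [[0.618, 0.786, -0.001], [0.786, -0.618, -0.001], [-0.001, -0.0, -1.0]]
contact_force: [0.5, -0.1, -1.3]
finger_gap: 0.0376
gripper_force: 29.9
```

Request:
play_rows:
  rows:
    - [0.3,0.001,0,0.045,0]
    - [0.3,0.001,0,0.09,0]
    - [0.3,0.001,0,0.12,0]
    - [0.3,0.001,0,0.14,0]
    - [0.3,0.001,0,0.146,0]

```text
clock: 40.17
tool_pos: [0.5784, 0.3017, 0.0674]
tool_rot: [[0.619, 0.785, -0.001], [0.785, -0.619, -0.001], [-0.001, -0.001, -1.0]]
contact_force: [-0.6, 0.1, -1.0]
finger_gap: 0.0373
gripper_force: 29.9
```

Request:
play_rows:
  rows:
    - [0.3,0,0,0.002,0]
    - [0.3,0,0,0.004,0]
    - [0.3,0,0,0.006,0]
    - [0.3,0,0,0.007,0]
    - [0.3,0,0,0.008,0]

```text
clock: 40.8
tool_pos: [0.5787, 0.303, 0.0603]
tool_rot: [[0.618, 0.786, 0.0], [0.786, -0.618, 0.0], [0.0, 0.0, -1.0]]
contact_force: [-0.2, -0.7, -0.6]
finger_gap: 0.0376
gripper_force: 29.9
```

Request:
play_rows:
  rows:
    - [0.3,0,0,0.001,0]
    - [0.3,0,0,0.002,0]
    - [0.3,0,0,0.002,0]

```text
clock: 41.18
tool_pos: [0.5786, 0.3029, 0.0581]
tool_rot: [[0.618, 0.786, -0.0], [0.786, -0.618, -0.0], [-0.0, -0.0, -1.0]]
contact_force: [-0.1, -1.0, -1.1]
finger_gap: 0.0377
gripper_force: 29.9
```

Request:
play_rows:
  rows:
    - [0.3,0,0,0.001,0]
    - [0.3,0,0,0.0015,0]
    - [0.3,0,0,0.0015,0]

```text
clock: 41.55
tool_pos: [0.5788, 0.303, 0.0572]
tool_rot: [[0.618, 0.786, 0.0], [0.786, -0.618, 0.0], [0.0, 0.0, -1.0]]
contact_force: [-2.1, 0.2, 4.9]
finger_gap: 0.0376
gripper_force: 29.9
```

Request:
play_rows:
  rows:
    - [0.3,0,0,-0.001,0]
    - [0.5,0,0,-0.001,0]
    - [0.65,0,0,-0.001,0]
    - [0.65,0,0,-0.001,0]
    - [0.65,0,0,-0.001,0]

```text
clock: 42.18
tool_pos: [0.5787, 0.3029, 0.0577]
tool_rot: [[0.618, 0.786, 0.0], [0.786, -0.618, 0.0], [0.0, 0.0, -1.0]]
contact_force: [-0.8, 0.5, -0.2]
finger_gap: 0.0573
gripper_force: 0.0
```

Request:
play_rows:
  rows:
    - [0.65,0,0,-0.02,0]
    - [0.65,0,0,-0.06,0]
    - [0.65,0,0,-0.11,0]
    - [0.65,0,0,-0.16,0]
    - [0.65,0,0,-0.2,0]

```text
clock: 42.8
tool_pos: [0.5791, 0.3031, 0.2618]
tool_rot: [[0.618, 0.786, 0.003], [0.786, -0.618, 0.001], [0.003, 0.001, -1.0]]
contact_force: [0.4, -0.5, -0.1]
finger_gap: 0.0574
gripper_force: 0.0
```

Run:
```python
from cart import *
w=cap('wrist','w13.png'); caps(w,.09); loc()
```

```text
cap [0.5789 0.304 ] dia 0.0364 [259 177  34  34 886]
cap [0.4688 0.3877] dia 0.0375 [132 179  33  33 807]
cap [0.6924 0.1651] dia 0.0261 [421 218  22  20 345]
tcp [0.5814 0.3043 0.2674] phi_y -38.2 gap 0.0568 F [1.7 1.4 3.1]
```

Request:
play_rows:
  rows:
    - [0.3,-0.035,0.043,0,-9]
    - [0,-0.07,0.086,0,-18]
    - [0,-0.105,0.129,0,-27]
    - [0,-0.14,0.172,0,-36]
    - [0,-0.175,0.214,0,-38.1]

```text
clock: 43.48
tool_pos: [0.6389, 0.0313, 0.2591]
tool_rot: [[-0.001, 1.0, 0.002], [1.0, 0.001, 0.0], [0.0, 0.002, -1.0]]
contact_force: [0.8, 0.6, -1.8]
finger_gap: 0.0102
gripper_force: 0.0
```

Run:
```python
from cart import *
loc((.674,-.13))
s=cap('scene')
cv2.imwrite('pics/s2.png',cv2.resize(s['frame'],(800,600))[:,:,::-1])
```

```text
tcp [0.6389 0.0313 0.2591] phi_y 0.05 gap 0.0102 F [ 0.8  0.6 -1.8]
tool shift xy [-0.1613  0.0349  0.    ]
```

View pics/s2.png

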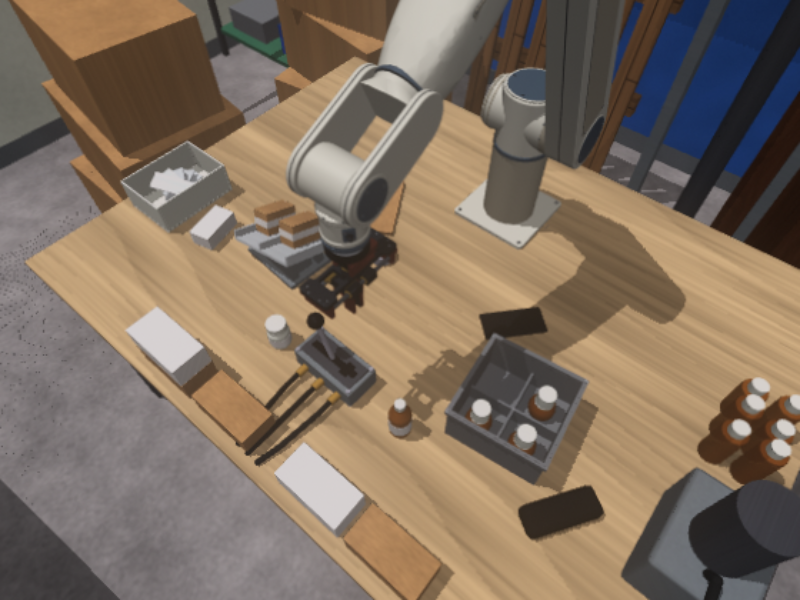

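Request:
play_rows:
  rows:
    - [0,-0.055,0.012,0,0]
    - [0,-0.11,0.024,0,0]
    - [0,-0.1613,0.035,0.02,0]
    - [0,-0.1613,0.035,0.07,0]
    - [0,-0.1613,0.035,0.111,0]

```text
clock: 44.15
tool_pos: [0.6732, -0.1292, 0.1463]
tool_rot: [[0.004, 1.0, 0.001], [1.0, -0.004, -0.0], [-0.0, 0.001, -1.0]]
contact_force: [0.4, -0.4, 0.4]
finger_gap: 0.0007
gripper_force: 0.0
```

Request:
play_rows:
  rows:
    - [0,0.01,0,0,0]
    - [0,0.02,0,0,0]
    - [0,0.03,0,0,0]
    - [0,0.04,0,0,0]
    - [0,0.045,0,0,0]

```text
clock: 44.78
tool_pos: [0.6738, -0.0823, 0.1476]
tool_rot: [[0.001, 1.0, 0.001], [1.0, -0.001, -0.0], [-0.0, 0.001, -1.0]]
contact_force: [-0.3, -0.3, -0.3]
finger_gap: 0.0001
gripper_force: 0.0
```

Run:
```python
from cart import *
loc((.674,-.0))
s=cap('scene');d=cap('side')
a=np.hstack([cv2.resize(s['frame'][180:290,180:290],(400,400)),cv2.resize(d['frame'][130:240,200:310],(400,400))])
cv2.imwrite('pics/lev.png',a[:,:,::-1])
```

```text
tcp [ 0.6738 -0.0823  0.1476] phi_y -0.04 gap 0.0001 F [-0.3 -0.3 -0.3]
tool shift xy [ 0.0823  0.0001 -0.    ]
```

View pics/lev.png

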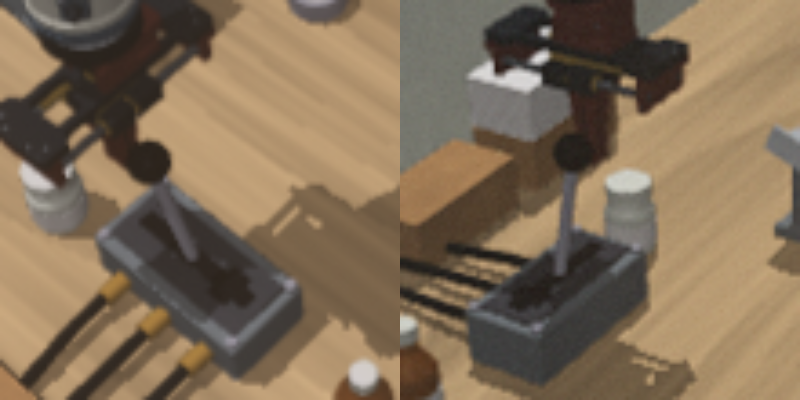

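The image shows the shut fingers just touching the knob from its −y side, centred on it. Push.

Request:
play_rows:
  rows:
    - [0,0.008,0,0,0]
    - [0,0.016,0,0,0]
    - [0,0.024,0,0,0]
    - [0,0.032,0,0,0]
    - [0,0.04,0,0,0]

```text
clock: 45.5
tool_pos: [0.6752, -0.0468, 0.149]
tool_rot: [[0.002, 1.0, 0.004], [1.0, -0.002, -0.005], [-0.005, 0.004, -1.0]]
contact_force: [-0.4, -14.2, 10.8]
finger_gap: 0.0004
gripper_force: 7.4
```

Request:
play_rows:
  rows:
    - [0,0.008,0,0,0]
    - [0,0.016,0,0,0]
    - [0,0.024,0,0,0]
    - [0,0.032,0,0,0]
    - [0,0.038,0,0,0]

```text
clock: 46.12
tool_pos: [0.6733, -0.0048, 0.1465]
tool_rot: [[0.002, 1.0, -0.001], [1.0, -0.002, 0.0], [0.0, -0.001, -1.0]]
contact_force: [-0.8, -0.5, -0.0]
finger_gap: 0.0003
gripper_force: 0.0
```

Request:
play_rows:
  rows:
    - [0,-0.02,0,0,0]
    - [0,-0.05,0,0,0]
    - [0,-0.08,0,-0.02,0]
    - [0,-0.1,0,-0.07,0]
    - [0,-0.12,0,-0.12,0]

```text
clock: 46.75
tool_pos: [0.6725, -0.1272, 0.2671]
tool_rot: [[0.003, 1.0, -0.002], [1.0, -0.003, 0.0], [0.0, -0.002, -1.0]]
contact_force: [0.4, 0.7, 0.3]
finger_gap: 0.0004
gripper_force: 0.0
```

Request:
play_rows:
  rows:
    - [0,-0.02,0,-0.05,0]
    - [0,-0.02,0,-0.05,0]

```text
clock: 47.0
tool_pos: [0.675, -0.1482, 0.3217]
tool_rot: [[0.004, 1.0, 0.008], [1.0, -0.004, -0.002], [-0.002, 0.008, -1.0]]
contact_force: [0.4, -0.1, -0.2]
finger_gap: 0.0001
gripper_force: 0.0
```

Run:
```python
from cart import *
s=cap('scene');d=cap('side');w=cap('wrist')
for n,c in(('s',s),('d',d)): print(n,proj(c,(.674,.045,.165)),proj(c,(.674,-.053,.166)))
loc()
a=np.hstack([cv2.resize(s['frame'][110:310,140:340],(400,400)),cv2.resize(d['frame'][120:270,200:350],(400,400))])
cv2.imwrite('pics/end.png',a[:,:,::-1])
```

```text
s [245.43234589 243.79244248] [220.67631594 224.88035773]
d [229.12930022 185.15651954] [247.01028261 171.56442742]
tcp [ 0.6723 -0.1456  0.3151] phi_y -0.13 gap 0.0006 F [ 0.1 -1.1  0.1]
```

View pics/end.png

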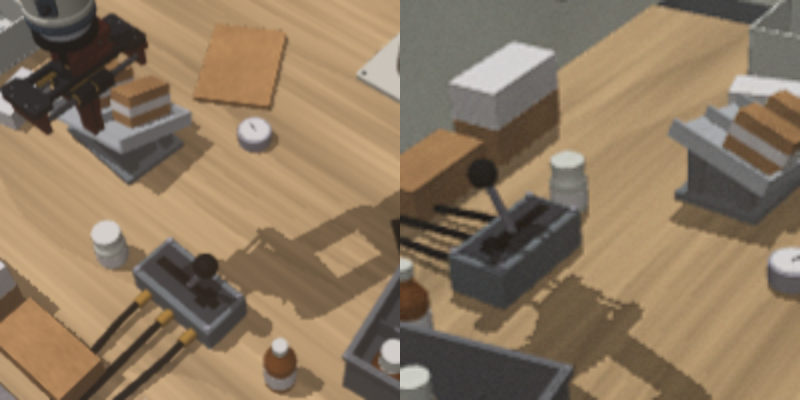

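```bash
python3 -c "
from workcell import ctrl; print(ctrl.sign_off())"
```

```text
the job is handed in; nothing more can be done
None
```

The job is handed in: both cartons are home in their bays, the three jars present stand upright in their own crate cells, and the lever is in its float notch. The last camera images confirmed this; sign-off gave no verdict.

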